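# Stop the feeder, square the panel pack, restart

## Robot

A 6-joint arm with a two-finger parallel gripper is mounted at the origin on the work surface. World frame = base frame: x ahead of the robot, y to its left, z up, the work surface at z = 0. Lengths are in m, angles in rad, forces in N, time in s.
With the tool pointing down it reaches from about 0.275 to 1 m from the base axis. Payload 8.4 kg.
Tool frame: the origin (TCP) lies on the centre line of the jaws, within the pads' length; the fingertips stand 8 mm ahead of it and the grasp point (between the pads) lies 11 mm behind it; z points along the fingers, y is the direction in which the jaws open and shut (so a half turn about z gives the same grasp; the last joint's range is limited). The gripper opens to 85 mm and grips with 20 to 120 N. Pads are 22 mm wide; open, the fingers measure 114 mm over their backs; the gripper's body (76 mm by 85 mm) begins 54 mm behind the grasp point. The pads swing forward as they close: fully open they stand 13 mm farther back than shut.
Start: joints at [-1.16, 0.353, 1.633, -0, 1.155, -0.002], TCP at [0.251, -0.573, 0.239] pointing down, gripper open.
Joint ranges: [-2.63, 2.63], [-0.92, 2.1], [0.06, 2.66], [-1.3, 4.44], [0, 2.69], [-3.02, 3.02]. Speed limits (rad/s): [2.22, 2.22, 2.79, 3.14, 3.14, 3.14].

## Interface

Orientations are given as a unit quaternion [w, x, y, z].
In Python, from plant import get_obs, snapshot, close_job, find_in, mark_of gives the robot as it stands.
- The arm moves only by the tool send_rows, never from a script. Its argument "plan" is a list of rows, each an object of numbers: "hand": the finger opening in m, from 0 to 0.0854; "x", "y", "z": the shift along the tool's x, y, z in m; "rx", "ry", "rz": the turn, a rotation vector about the tool's x, y, z in rad. A call has 1 to 5 rows; each row shifts and turns the commanded pose from where the row before left it, along the tool's axes as they then stand; what a row does not reach is not made up. A row lasts 1/8 s, in which the tool goes at most 62.5 mm and 10.7 degrees, less where a joint would pass 70% of its speed; a pose out of reach is approached as far as the arm can. A call with a gripper value outside its range is refused whole. The fingers move at their own pace and stop on an object; the grip force is fixed at half the most. Time passes only in rows, so rows that do not move let the fingers close. It gives the time, the measured TCP pose, the force and the opening at its end, in the units of the state.
- get_obs(): the state, without advancing time (a new reading comes with each control period).
- snapshot(name): name is "scene" or "side" or "wrist"; returns a dict with "img" (384x512x3 uint8, red, green, blue), "range_z" (384x512 float32, m along the optical axis (not along the pixel's ray), 0 where there is no reading), "fovy" (degrees; the focal length in pixels is half the picture's height over the tangent of half this angle, whatever the lens; pixels are square), "cx", "cy" (the principal point, pixels), "position" and "attitude" of the camera in the world; the wrist camera has in their place "T_tool_cam" (4x4, takes a point from camera to tool coordinates, whose origin is the TCP and whose axes are the flange's). Camera axes: x right, y down, z forward; pixel columns grow to the right and rows downward; lengths in m; the calibration is good to about 2 mm. A picture is of the moment at which its call begins: read the wrist's pose just before it.
- close_job(): hands the job in, once; it reports no verdict.
Trained networks look in a picture, given as the dict that the camera call returned (one of the last four; its "shot" number tells which), for a name from the list of things; names that differ only in an ending like _2 or _b are one class to them, and where a whole thing is asked for, a point or a joint stands for the part that bears it (a point fixed in the world has none). Each returns a list of dicts, best first, with "confidence" (0 to 1); they miss things now and then, are a little off and sometimes report something else, mostly with a low value. They report only what shows in the picture. A call takes as long as a camera call. They do not tell look-alikes from the thing itself.
- find_in(picture, target): "rect" ([left, top, right, bottom] in pixels, round what is visible of it).
- mark_of(picture, target): "position" ([column, row] in pixels: a listed point, or the origin of a listed thing).
The state is a dict: "time_s": time; "qpos": joint angles; "qvel": joint speeds; "tau": joint torques, N m; "eef_pos": TCP position; "eef_rot": TCP orientation; "wrist_force": force on the tool from outside, world axes, zero at the start; "wrist_torque": the same for the moment, N m; "opening": opening from 0.0 (shut) to 1.0 (fully open).
Only numpy, scipy, OpenCV 4.12 (cv2) and the standard library are available. Lean on these libraries where they do the work, as an engineer would, in place of code of your own. Each camera call takes 0.05 s, during which the arm holds its last target.

## Task

The panel feeder is running, so first stop it: press the red key of the four-key selector fully down, so that the white key, which is down now, pops up. With the feeder stopped, slide the copper panel pack along the bed until it lies flush and square against both rails of the corner; then restart the feeder with the green key, pressed fully down so that the red one pops up. Never move the pack unless the red key is down, and leave the bottle on the bed, the cup and everything else standing where it is.

Things in the scene. Friction and masses are not known exactly. Their poses are not given: they have to be found in the camera images.
- selector: white four-key selector fixed to the table, origin on the table under it. Front part x -0.100 to 0.020, y +-0.103, 55 high, carries the keys: centres at x = -0.042, 46 apart along y, colour order varies. Ledge behind, x 0.020 to 0.105, 30 high, holds the cup. Press at x = -0.057 to stay clear of the cup
- key_red_top (a point): centre of the top face of the red key, a plastic cap 80 long (selector x) by 36 wide (selector y); this point rides with the key: 79 mm over the table when up, 65 mm when fully down
- key_green_top (a point): centre of the top face of the green key, a plastic cap 80 long (selector x) by 36 wide (selector y); this point rides with the key: 79 mm over the table when up, 65 mm when fully down
- key_white_top (a point): centre of the top face of the white key, a plastic cap 80 long (selector x) by 36 wide (selector y); this point rides with the key: 79 mm over the table when up, 65 mm when fully down
- key_blue_top (a point): centre of the top face of the blue key, a plastic cap 80 long (selector x) by 36 wide (selector y); this point rides with the key: 79 mm over the table when up, 65 mm when fully down
- key_red (a joint): travel of the red key, m: 0 = fully up, 0.014 = fully down, at its hard stop; at the start it is up. The four keys are interlocked, exactly one is down: pressed alone, straight down, a key needs about 4 N at first, snaps down past half travel and stays down, and the one that was down pops up at that moment
- key_green (a joint): travel of the green key, m: 0 = fully up, 0.014 = fully down, at its hard stop; at the start it is up
- key_white (a joint): travel of the white key, m: 0 = fully up, 0.014 = fully down, at its hard stop; this key is the one that is down at the start
- key_blue (a joint): travel of the blue key, m: 0 = fully up, 0.014 = fully down, at its hard stop; at the start it is up
- corner (a point): inner corner of the fixed panel feeder's two rails, on top of its white bed (8 over the table). Feeder axes: the far rail's inner face is the plane x = 0, the side rail's the plane y = 0; the free bed lies on the -x, -y side, to x = -0.315, y = -0.295. Rails: aluminium, 20 high, 15 thick; grey housing 50 high behind the far rail. Stripes and the yellow spot are flush paint, no obstacle
- pack_center (a point): centre (half-way up) of the copper-clad panel pack, a rigid block 140 long (its x) by 120 wide (its y) by 24 thick, about 0.75 kg, lying flat on the feeder bed, too wide to grip. It has to end with its +x face against the far rail and its +y face against the side rail: centre at x = -0.070, y = -0.060 from the corner, square to the rails
- bottle: bystander: amber bottle 48 across, 150 tall, standing on the feeder bed, origin under its centre. It stands in the way of the pack: either just in front of its +x face or just beside its +y face, so that only one of the two pushes can be made first; there is room for the pack to pass round it
- cup: bystander: brown cup 68 across, 90 tall, on the selector's ledge, origin under its centre
- screwdriver: bystander: screwdriver 190 long lying on the table (origin at its middle), up to 35 high
- brush: bystander: hand brush 200 long lying on the table (origin at its middle), up to 45 high
- tape: bystander: yellow tape roll 90 across, 40 high, on the table
- carton: bystander: cardboard carton 90 x 140 x 70 high, on the table
- jar: bystander: white jar 70 across, 90 tall, on the table
There are look-alikes about, which are no part of the job. There is more than one size of the part that bears pack_center; the job needs the larger.

How it is judged:
On the way, in this order (a step that is already met when the one before it is completed fails the run):
1. the red key is fully down and the white, blue and green keys are up (value of joint key_red above 0.0115 m and value of joint each of key_white, key_blue, key_green below 0.0025 m), for 0.2 s.
2. with the red key still down, the pack lies flush and square against both rails (value of joint key_red above 0.0115 m and x of pack_center in the frame of corner between -0.0745 and -0.066 m and y of pack_center in the frame of corner between -0.0645 and -0.056 m and angle between the x axis of pack_center and the x axis of corner, either way round below 0.04 rad and angle between pack_center's own z axis and vertical below 0.05 rad and z of pack_center in the frame of corner below 0.016 m), for 0.2 s.
3. the green key is fully down and the red key has popped up (value of joint key_green above 0.0115 m and value of joint key_red below 0.0025 m), for 0.2 s.
At the end, for the whole second after the job is handed in: The green key is down (at least 11.5 of its 14 mm) and the red, white and blue keys are up (within 2.5 mm); the pack lies flat on the bed with its +x face within 4.5 mm of the far rail and its +y face within 4.5 mm of the side rail, square to within 0.04 rad (all of step 3 and value of joint each of key_white, key_blue below 0.0025 m and x of pack_center in the frame of corner between -0.0745 and -0.066 m and y of pack_center in the frame of corner between -0.0645 and -0.056 m and angle between the x axis of pack_center and the x axis of corner, either way round below 0.04 rad and angle between pack_center's own z axis and vertical below 0.05 rad and z of pack_center in the frame of corner below 0.016 m); the robot touches nothing.
It fails at once if the pack is moved (faster than 20 mm/s) while the red key is not down (value of joint key_red below 0.007 m and linear speed of pack above 0.02 m/s).
It fails at once if the bottle, the cup or the jar is tipped (over 0.3 rad) (angle between any of bottle, cup, jar's own z axis and vertical above 0.3 rad).
It fails at once if a bystander is shifted by more than 20 mm (distance of any of bottle, cup, screwdriver, brush, tape, carton, jar from where it was at the start of the episode above 0.02 m).
It also fails if it takes over 72 s, if anything falls off the work surface, if the arm or the gripper's body presses on something with over 40 N, if the wrist force passes 120 N, or if a joint passes its speed limit or range.

## Working session

There is one attempt and no reset: what is moved stays moved. The work goes in short steps, Python scripts to look and compute and a tool call to move; the robot and the scene stay as the last step left them, time stands still between calls to the robot, and variables do not carry over. Pictures are saved under pics/ and viewed, and the job is handed in when it is done.

Besides the shell and the picture viewer there is one more tool, called after "Request:" by a JSON object that holds its "name" and its "arguments". send_rows: Moves the arm, as the interface text tells. Its arguments: {"type":"object","properties":{"plan":{"type":"array"}},"required":["plan"]}

```bash
mkdir -p pics; ls; cat > h.py <<'E'
import numpy as np, cv2
from scipy.spatial.transform import Rotation as R
from plant import get_obs, snapshot, close_job, find_in, mark_of
def rot(q): return R.from_quat([q[1],q[2],q[3],q[0]]).as_matrix()
def cam(s,o=None):
    f=s["img"].shape[0]/2/np.tan(np.radians(s["fovy"])/2)
    if "T_tool_cam" in s:
        o=o or get_obs(); T=np.eye(4);T[:3,:3]=rot(o["eef_rot"]);T[:3,3]=o["eef_pos"];T=T@np.array(s["T_tool_cam"])
        return f,T[:3,:3],T[:3,3]
    a=np.array(s["attitude"]); M=rot(a) if a.size==4 else a.reshape(3,3)
    return f,M,np.array(s["position"])
def plane(s,p,z,o=None):
    f,M,t=cam(s,o); d=M@np.array([(p[0]-s["cx"])/f,(p[1]-s["cy"])/f,1]); return t+d*(z-t[2])/d[2]
def depth(s,p,o=None):
    f,M,t=cam(s,o); z=s["range_z"][int(round(p[1])),int(round(p[0]))]
    return t+M@(np.array([(p[0]-s["cx"])/f,(p[1]-s["cy"])/f,1])*z)
def cloud(s,o=None):
    f,M,t=cam(s,o); v,u=np.mgrid[:s["img"].shape[0],:s["img"].shape[1]]; z=s["range_z"]
    P=np.stack([(u-s["cx"])/f*z,(v-s["cy"])/f*z,z],-1)@M.T+t; P[z<=0]=np.nan; return P
def save(s,n): cv2.imwrite("pics/"+n+".png",s["img"][:,:,::-1])
E
python3 - <<'E'
from h import *
o=get_obs();print({k:np.round(v,3) for k,v in o.items()})
for n in ["scene","side","wrist"]:
    o=get_obs();s=snapshot(n);save(s,n+"0");print(n,s["fovy"],s["cx"],s["cy"],s.get("position"),s.get("attitude"))
    if n=="wrist":print(s["T_tool_cam"])
    for k in ["selector","key_red_top","key_green_top","key_white_top","key_blue_top","corner","pack_center","bottle","cup","screwdriver","brush","tape","carton","jar"]:
        for m in mark_of(s,k)[:2]:
            p=m["position"]
            z={"corner":.008,"pack_center":.02,"bottle":.008,"cup":.03}.get(k,.079 if "key" in k else 0)
            print(k,round(m["confidence"],2),np.round(p,1),np.round(plane(s,p,z,o),3))
E
```

```text
pics
{'time_s': np.float64(0.0), 'qpos': array([-1.16 ,  0.354,  1.634, -0.   ,  1.155, -0.002]), 'qvel': array([-0.   ,  0.   , -0.001, -0.   , -0.002, -0.   ]), 'tau': array([ 1.0000e-03, -6.0525e+01, -3.4206e+01,  0.0000e+00,  9.0000e-03,
        0.0000e+00]), 'eef_pos': array([ 0.251, -0.572,  0.239]), 'eef_rot': array([-0.001,  0.979,  0.205, -0.   ]), 'wrist_force': array([-0.83 ,  0.438,  0.162]), 'wrist_torque': array([-0.033, -0.001, -0.007]), 'opening': np.float64(0.999)}
scene 49.55551704210967 261.7915639973862 190.42414568475388 [1.66104027 0.04555948 1.04811847] [-0.29611611  0.62828552  0.65258124 -0.30283705]
selector 0.94 [186.3 210. ] [ 0.532 -0.268  0.   ]
selector 0.72 [296.7 234.8] [0.643 0.138 0.   ]
key_red_top 0.53 [191.9 190.5] [ 0.513 -0.243  0.079]
key_green_top 0.7 [183.1 187. ] [ 0.494 -0.278  0.079]
key_white_top 0.67 [193.7 192. ] [ 0.521 -0.235  0.079]
key_white_top 0.6 [206.1 195.5] [ 0.538 -0.187  0.079]
key_blue_top 0.66 [169.  182.1] [ 0.468 -0.336  0.079]
corner 0.92 [344.5 246.6] [0.699 0.296 0.008]
pack_center 0.81 [391.2 187.3] [0.391 0.512 0.0
[... 1206 characters left out ...]
 0.73 [187.1 159.3] [0.269 0.323 0.   ]
brush 0.77 [184.  278.6] [ 0.286 -0.276  0.   ]
brush 0.36 [248.2 174.9] [0.512 0.194 0.   ]
tape 0.67 [322.  214.5] [ 0.749 -0.052  0.   ]
carton 0.8 [248.6 134.5] [0.536 0.485 0.   ]
jar 0.82 [247.4 348.1] [ 0.456 -0.506  0.   ]
jar 0.75 [281.8 183.1] [0.635 0.131 0.   ]
wrist 69.99803870541236 255.59338106899014 191.78116906827697 None None
[[-1.82858160e-04 -9.49489822e-01 -3.13797778e-01  8.13624642e-02]
 [ 9.99998634e-01 -6.89153412e-04  1.50251619e-03  5.27070295e-04]
 [-1.64287863e-03 -3.13797074e-01  9.49488650e-01 -1.34999486e-01]
 [ 0.00000000e+00  0.00000000e+00  0.00000000e+00  1.00000000e+00]]
brush 0.95 [41.  38.3] [ 0.288 -0.274  0.   ]
```

View pics/scene0.png

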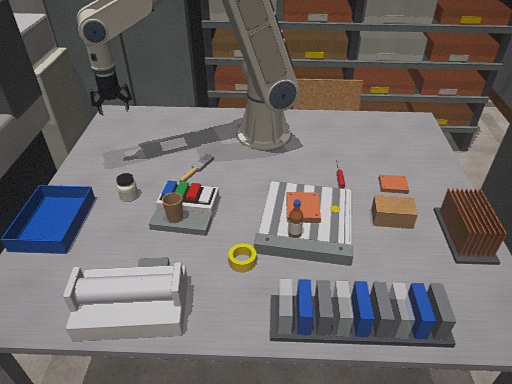

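View pics/side0.png

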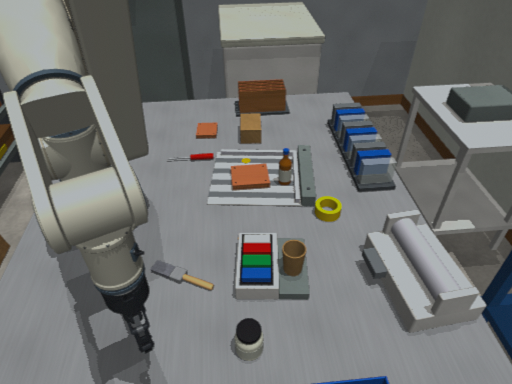

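The scene shows the selector on the right, at about px (190,195) in the scene view. The feeder is near the centre at (310,220), with its far rail toward larger x and its side rail at larger y. The bottle stands in front of the pack's +x face, and a smaller look-alike panel lies at (392,184). The next step is to raise the arm, align it with the world axes and get close wrist views.

Request:
{"name": "send_rows", "arguments": {"plan": [{"z": -0.05, "rz": 0.138}, {"z": -0.05, "rz": 0.138}, {"z": -0.05, "rz": 0.138}, {"x": 0.04, "y": -0.045}, {"x": 0.04, "y": -0.045}]}}

```text
schema error: expected keys hand, x, y, z, rx, ry, rz
```

Request:
{"name": "send_rows", "arguments": {"plan": [{"x": 0.03, "y": -0.05}, {"x": 0.03, "y": -0.05}, {"x": 0.03, "y": -0.05}, {"y": -0.05, "hand": 0}, {"hand": 0}]}}

```text
schema error: expected keys hand, x, y, z, rx, ry, rz
```

```bash
python3 - <<'E'
from h import *
o=get_obs();print(o["time_s"],np.round(o["eef_pos"],3),np.round(o["eef_rot"],4),o["wrist_force"],o["opening"])
s=snapshot("wrist");save(s,"w1")
for k in ["selector","key_red_top","key_green_top","key_white_top","key_blue_top","cup"]:
    for m in mark_of(s,k)[:2]:
        p=m["position"]; z=.03 if k=="cup" else 0 if k=="selector" else .065 if "white" in k else .079
        print(k,round(m["confidence"],2),np.round(p,1),np.round(plane(s,p,z,o),4))
P=cloud(s,o);hsv=cv2.cvtColor(s["img"],cv2.COLOR_RGB2HSV)
for n,lo,hi in [("red",(0,150,80),(6,255,255)),("green",(50,120,50),(80,255,255)),("blue",(105,150,60),(125,255,255))]:
    m=cv2.inRange(hsv,lo,hi)>0; m&=(P[...,2]>.06)&(P[...,2]<.1)
    q=P[m]; 
    if len(q)>20: print(n,len(q),np.median(q,0).round(4),[np.round(v,4) for v in cv2.minAreaRect(q[:,:2].astype(np.float32)*1000)])
E
```

```text
2.25 [ 0.251 -0.573  0.239] [-0.      0.9788  0.2049 -0.    ] [ 0.39787736 -0.17318602  0.85624555] 0.9996995853080192
blue 361 [ 0.4831 -0.7111  0.0607] [array([ 483.0992, -710.3316]), array([95.9213,  5.2224]), np.float64(89.9851)]
```

View pics/w1.png

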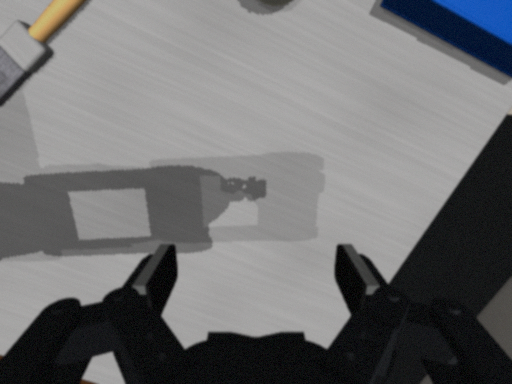

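Every row has to carry all the keys.

Request:
{"name": "send_rows", "arguments": {"plan": [{"hand": 0.085, "x": 0, "y": 0, "z": -0.05, "rx": 0, "ry": 0, "rz": 0.138}, {"hand": 0.085, "x": 0, "y": 0, "z": -0.05, "rx": 0, "ry": 0, "rz": 0.138}, {"hand": 0.085, "x": 0, "y": 0, "z": -0.05, "rx": 0, "ry": 0, "rz": 0.138}, {"hand": 0, "x": 0.04, "y": -0.045, "z": 0, "rx": 0, "ry": 0, "rz": 0}, {"hand": 0, "x": 0.04, "y": -0.045, "z": 0, "rx": 0, "ry": 0, "rz": 0}]}}

```text
time_s: 3.22
eef_pos: [0.3314, -0.482, 0.39]
eef_rot: [0.001, 1.0, -0.002, 0.0]
wrist_force: [1.5, -0.2, 0.1]
opening: 0.598
```

Request:
{"name": "send_rows", "arguments": {"plan": [{"hand": 0, "x": 0.03, "y": -0.05, "z": 0, "rx": 0, "ry": 0, "rz": 0}, {"hand": 0, "x": 0.03, "y": -0.05, "z": 0, "rx": 0, "ry": 0, "rz": 0}, {"hand": 0, "x": 0.03, "y": -0.05, "z": 0, "rx": 0, "ry": 0, "rz": 0}, {"hand": 0, "x": 0, "y": -0.05, "z": 0, "rx": 0, "ry": 0, "rz": 0}, {"hand": 0, "x": 0, "y": 0, "z": 0, "rx": 0, "ry": 0, "rz": 0}]}}

```text
time_s: 3.85
eef_pos: [0.4213, -0.28, 0.3896]
eef_rot: [-0.0, 1.0, 0.001, 0.0]
wrist_force: [0.1, -1.1, 1.0]
opening: 0.0
```

```bash
cat > look1.py <<'E'
from h import *
import sys
o=get_obs();print(o["time_s"],np.round(o["eef_pos"],4),np.round(o["eef_rot"],4),o["wrist_force"],o["opening"])
s=snapshot("wrist");save(s,sys.argv[1])
for k in sys.argv[2:]:
    for m in mark_of(s,k)[:2]:
        p=m["position"]; z=.03 if k=="cup" else 0 if k=="selector" else .065 if "white" in k else .079
        print(k,round(m["confidence"],2),np.round(p,1),np.round(plane(s,p,z,o),4))
P=cloud(s,o);hsv=cv2.cvtColor(s["img"],cv2.COLOR_RGB2HSV)
for n,lo,hi in [("red",(0,150,80),(6,255,255)),("green",(50,120,50),(80,255,255)),("blue",(105,150,60),(125,255,255))]:
    m=cv2.inRange(hsv,lo,hi)>0; m&=(P[...,2]>.06)&(P[...,2]<.1)
    q=P[m]; 
    if len(q)>20: print(n,len(q),np.median(q,0).round(4),[np.round(v,4) for v in cv2.minAreaRect(q[:,:2].astype(np.float32)*1000)])
E
python3 look1.py w2 selector key_red_top key_green_top key_white_top key_blue_top cup
```

```text
3.85 [ 0.4213 -0.28    0.3896] [-2.0e-04  1.0e+00  1.1e-03  2.0e-04] [ 0.0737079  -1.07805236  1.04867232] 0.00012629111019106463
selector 0.95 [248.6  75.2] [ 0.5468 -0.2681  0.    ]
key_red_top 0.75 [229.2 100.5] [ 0.5041 -0.2398  0.079 ]
key_green_top 0.86 [261.9 101.3] [ 0.503  -0.2902  0.079 ]
key_white_top 0.56 [ 1.1 92.5] [0.5153 0.1205 0.065 ]
key_white_top 0.55 [202.5  95.4] [ 0.5117 -0.1965  0.065 ]
key_blue_top 0.8 [291.  109.2] [ 0.4914 -0.3356  0.079 ]
key_blue_top 0.62 [ 2.7 91.7] [0.5161 0.1055 0.079 ]
cup 0.59 [263.8  34.7] [ 0.6041 -0.2934  0.03  ]
red 1269 [ 0.5092 -0.2431  0.079 ] [array([ 507.349 , -242.3301]), array([36.0927, 79.6635]), np.float64(83.8278)]
green 1240 [ 0.5035 -0.2885  0.0791] [array([ 502.4399, -288.0415]), array([35.8158, 79.9608]), np.float64(83.6688)]
blue 1604 [ 0.5035 -0.3383  0.0788] [array([ 550.7773, -499.2419]), array([165.1899, 386.2418]), np.float64(4.2103)]
```

View pics/w2.png

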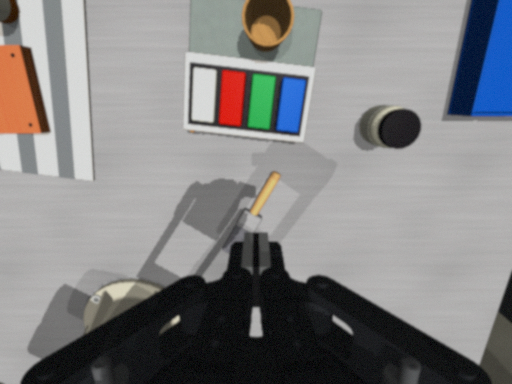

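The wrist view shows the key order white, red, green, blue (px 203, 231, 262 and 291 at row 98), with white sunk and the cup behind on the ledge. Red centre is (0.507,-0.242), so the press point is (0.4925,-0.241).

Request:
{"name": "send_rows", "arguments": {"plan": [{"hand": 0, "x": 0.036, "y": -0.02, "z": 0.03, "rx": 0, "ry": 0, "rz": 0.053}, {"hand": 0, "x": 0.037, "y": -0.016, "z": 0.05, "rx": 0, "ry": 0, "rz": 0.053}, {"hand": 0, "x": 0, "y": 0, "z": 0.06, "rx": 0, "ry": 0, "rz": 0}, {"hand": 0, "x": 0, "y": 0, "z": 0.06, "rx": 0, "ry": 0, "rz": 0}, {"hand": 0, "x": 0, "y": 0, "z": 0.06, "rx": 0, "ry": 0, "rz": 0}]}}

```text
time_s: 4.82
eef_pos: [0.4939, -0.2499, 0.1288]
eef_rot: [0.0, 0.999, -0.054, 0.0]
wrist_force: [0.2, -0.0, -0.8]
opening: 0.003
```

Request:
{"name": "send_rows", "arguments": {"plan": [{"hand": 0, "x": 0, "y": 0, "z": 0.025, "rx": 0, "ry": 0, "rz": 0}, {"hand": 0, "x": 0, "y": 0, "z": 0, "rx": 0, "ry": 0, "rz": 0}]}}

```text
time_s: 5.08
eef_pos: [0.4924, -0.2491, 0.1035]
eef_rot: [-0.001, 0.999, -0.054, -0.002]
wrist_force: [0.6, 0.4, -0.1]
opening: -0.002
```

Request:
{"name": "send_rows", "arguments": {"plan": [{"hand": 0, "x": 0, "y": -0.008, "z": 0, "rx": 0, "ry": 0, "rz": 0}, {"hand": 0, "x": 0, "y": 0, "z": 0.015, "rx": 0, "ry": 0, "rz": 0}, {"hand": 0, "x": 0, "y": 0, "z": 0.006, "rx": 0, "ry": 0, "rz": 0}, {"hand": 0, "x": 0, "y": 0, "z": 0.006, "rx": 0, "ry": 0, "rz": 0}]}}

```text
time_s: 5.58
eef_pos: [0.495, -0.2412, 0.0786]
eef_rot: [0.0, 0.999, -0.054, 0.0]
wrist_force: [1.4, -0.1, 0.8]
opening: -0.005
```

Request:
{"name": "send_rows", "arguments": {"plan": [{"hand": 0, "x": 0, "y": 0, "z": 0.003, "rx": 0, "ry": 0, "rz": 0}, {"hand": 0, "x": 0, "y": 0, "z": 0, "rx": 0, "ry": 0, "rz": 0}, {"hand": 0, "x": 0, "y": 0, "z": 0, "rx": 0, "ry": 0, "rz": 0}]}}

```text
time_s: 5.95
eef_pos: [0.4948, -0.2413, 0.0757]
eef_rot: [0.0, 0.999, -0.054, 0.0]
wrist_force: [0.2, 0.6, 0.7]
opening: -0.004
```

Request:
{"name": "send_rows", "arguments": {"plan": [{"hand": 0, "x": 0, "y": 0, "z": 0.002, "rx": 0, "ry": 0, "rz": 0}, {"hand": 0, "x": 0, "y": 0, "z": 0.002, "rx": 0, "ry": 0, "rz": 0}, {"hand": 0, "x": 0, "y": 0, "z": 0, "rx": 0, "ry": 0, "rz": 0}]}}

```text
time_s: 6.32
eef_pos: [0.495, -0.2414, 0.0729]
eef_rot: [0.0, 0.999, -0.054, 0.0]
wrist_force: [-5.2, 2.0, 16.5]
opening: -0.002
```

Red hit its hard stop at TCP z 0.0729 with 16.5 N. Next I'll retreat, check the keys and look at the feeder.

Request:
{"name": "send_rows", "arguments": {"plan": [{"hand": 0, "x": 0, "y": 0, "z": -0.03, "rx": 0, "ry": 0, "rz": 0}, {"hand": 0, "x": 0, "y": 0, "z": -0.06, "rx": 0, "ry": 0, "rz": -0.05}, {"hand": 0, "x": 0, "y": 0, "z": -0.06, "rx": 0, "ry": 0, "rz": -0.056}, {"hand": 0, "x": 0, "y": -0.04, "z": -0.045, "rx": 0, "ry": 0, "rz": 0}, {"hand": 0, "x": 0, "y": -0.04, "z": -0.045, "rx": 0, "ry": 0, "rz": 0}]}}

```text
time_s: 6.95
eef_pos: [0.4946, -0.1605, 0.3133]
eef_rot: [0.0, 1.0, -0.001, 0.0]
wrist_force: [0.9, -0.9, -0.8]
opening: 0.002
```

Request:
{"name": "send_rows", "arguments": {"plan": [{"hand": 0, "x": 0, "y": -0.05, "z": -0.035, "rx": 0, "ry": 0, "rz": 0}, {"hand": 0, "x": 0, "y": -0.05, "z": -0.035, "rx": 0, "ry": 0, "rz": 0}, {"hand": 0, "x": 0, "y": -0.05, "z": -0.035, "rx": 0, "ry": 0, "rz": 0}, {"hand": 0, "x": -0.01, "y": -0.05, "z": -0.035, "rx": 0, "ry": 0, "rz": 0}, {"hand": 0, "x": -0.01, "y": -0.05, "z": -0.035, "rx": 0, "ry": 0, "rz": 0}]}}

```text
time_s: 7.58
eef_pos: [0.4745, 0.0903, 0.4878]
eef_rot: [-0.0, 1.0, -0.001, 0.0]
wrist_force: [-0.3, 0.3, 0.5]
opening: 0.0
```

Request:
{"name": "send_rows", "arguments": {"plan": [{"hand": 0, "x": 0, "y": -0.055, "z": 0, "rx": 0, "ry": 0, "rz": 0}, {"hand": 0, "x": 0, "y": 0, "z": 0, "rx": 0, "ry": 0, "rz": 0}, {"hand": 0, "x": 0, "y": 0, "z": 0, "rx": 0, "ry": 0, "rz": 0}]}}

```text
time_s: 7.95
eef_pos: [0.475, 0.1437, 0.4863]
eef_rot: [0.0, 1.0, -0.0, -0.0]
wrist_force: [1.2, -1.0, -0.3]
opening: 0.003
```

```bash
python3 - <<'E'
from h import *
o=get_obs();print(o["time_s"],np.round(o["eef_pos"],4),np.round(o["eef_rot"],4))
s=snapshot("wrist");save(s,"w3");np.savez("w3.npz",img=s["img"],P=cloud(s,o))
for k in ["corner","pack_center","bottle"]:
    for m in mark_of(s,k)[:2]:
        p=m["position"]; z=.032 if k[0]=="p" else .008
        print(k,round(m["confidence"],2),np.round(p,1),np.round(plane(s,p,z,o),4))
P=cloud(s,o);hsv=cv2.cvtColor(s["img"],cv2.COLOR_RGB2HSV)
m=(P[...,2]>.026)&(P[...,2]<.038)&(hsv[...,1]>130)&(hsv[...,0]<14)
n,l,st,c=cv2.connectedComponentsWithStats(m.astype(np.uint8))
for i in range(1,n):
    if st[i,4]>150:
        q=P[l==i];r=cv2.minAreaRect(q[:,:2].astype(np.float32)*1000);print(st[i],q.mean(0).round(4),np.round(r[0],1),np.round(r[1],1),round(r[2],2))
d=snapshot("side");save(d,"side1");cv2.imwrite("pics/side1c.png",cv2.resize(d["img"][210:320,200:340,::-1],None,fx=5,fy=5))
P=cloud(d);hsv=cv2.cvtColor(d["img"],cv2.COLOR_RGB2HSV)
for n,lo,hi in [("red",(0,150,80),(6,255,255)),("green",(50,120,50),(80,255,255)),("blue",(105,150,60),(125,255,255))]:
    m=cv2.inRange(hsv,lo,hi)>0; m&=(P[...,2]>.055)&(P[...,2]<.1)&(abs(P[...,0]-.51)<.06)&(abs(P[...,1]+.27)<.12); print(n,m.sum(),np.median(P[m],0).round(4))
E
```

```text
7.95 [0.475  0.1437 0.4863] [ 3.e-04  1.e+00 -2.e-04 -3.e-04]
corner 0.89 [179.8  23.7] [0.7007 0.2906 0.008 ]
pack_center 0.57 [247.6 120.9] [0.5176 0.159  0.032 ]
pack_center 0.57 [ 93.3 189.2] [0.3685 0.5081 0.032 ]
[ 219   86   57   68 3690] [0.521  0.16   0.0321] [517.8 160. ] [114.9 135.6] 89.97
red 220 [ 0.5045 -0.2418  0.0646]
green 341 [ 0.4987 -0.2931  0.0782]
blue 409 [ 0.493  -0.3414  0.0779]
```

View pics/w3.png

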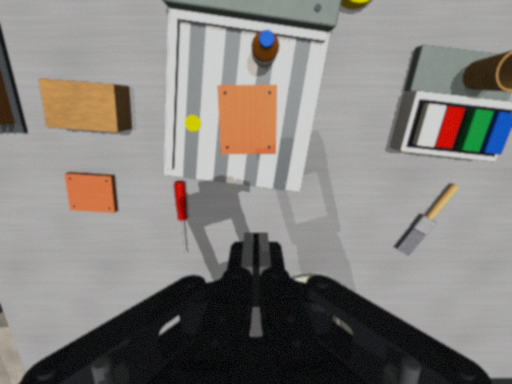

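View pics/side1c.png

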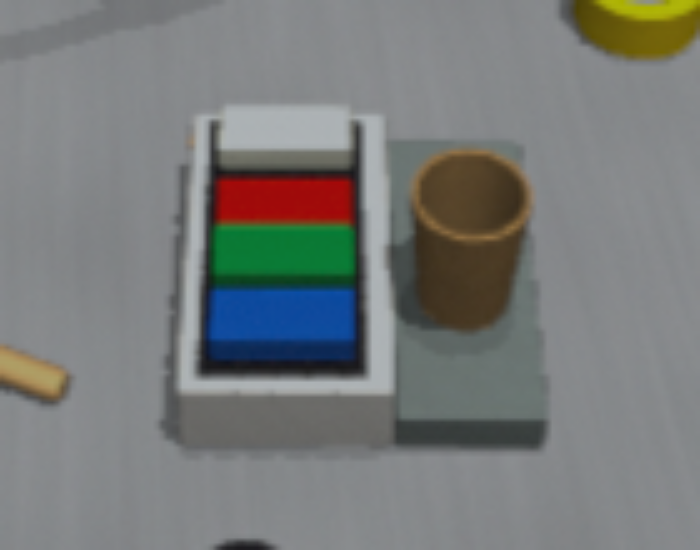

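Red is down and white is up. Next I'll fit the feeder frame and the pack's yaw.

```bash
python3 - <<'E'
from h import *
d=np.load("w3.npz");P=d["P"];img=d["img"]
cv2.imwrite("pics/w3c.png",cv2.resize(img[0:200,150:350,::-1],None,fx=3.9,fy=3.0,interpolation=cv2.INTER_CUBIC))
# top-down height and colour map, 1mm
for v,u in [(12,190),(20,200),(20,240),(30,300),(100,172),(100,168),(100,178),(100,185),(50,175),(150,170),(150,180)]:
    print(u,v,P[v,u].round(4),img[v,u])
r=(P[...,2]>.022)&(P[...,2]<.034)&(P[...,0]<.72)&(P[...,0]>.35)&(P[...,1]>.25)&(P[...,1]<.36)
for v in range(35,185,15):
    k=np.where(r[v])[0]; print(v,k, P[v,k[-1]].round(4) if len(k) else "") 
for u in range(180,330,15):
    k=np.where((P[:60,u,2]>.02)&(P[:60,u,2]<.036))[0]; print(u,k,P[k[-1],u].round(4) if len(k) else "")
E
```

```text
190 12 [0.7155 0.2653 0.0267] [185 187 184]
200 20 [0.7019 0.247  0.0289] [199 200 199]
240 20 [0.7023 0.1717 0.0273] [193 195 196]
300 30 [0.6853 0.0577 0.0286] [203 204 202]
172 100 [0.559  0.3142 0.0264] [203 205 203]
168 100 [0.559  0.322  0.0277] [206 206 206]
178 100 [0.5591 0.307  0.0069] [199 200 199]
185 100 [0.559  0.2916 0.0094] [200 202 201]
175 50 [0.6514 0.2994 0.0267] [183 184 183]
170 150 [0.4563 0.3278 0.0285] [205 205 205]
180 150 [0.4529 0.3116 0.0085] [206 207 206]
35 [169 170 171 172 173 174 175 176] [0.6772 0.2949 0.0273]
50 [169 170 171 172 173 174 175 176] [0.6515 0.2976 0.0262]
65 [168 169 170 171 172 173 174 175 176] [0.6251 0.3009 0.0227]
80 [168 169 170 171 172 173 174 175] [0.5973 0.3051 0.0242]
95 [167 168 169 170 171 172 173 174] [0.5687 0.309  0.027 ]
110 [167 168 169 170 171 172 173 174] [0.5392 0.3124 0.0247]
125 [166 167 168 169 170 171 172 173] [0.5088 0.317  0.0259]
140 [166 167 168 169 170 171 172 173] [0.4773 0.3202 0.0251]
155 [166 167 168 169 170 171 172] [0.4452 0.3248 0.0276]
170 [] 
180 [ 6  7 10 11 12 13 14 15 16 17 18 19] [0.705  0.286  0.0229]
195 [ 7  8  9 12 13 14 15 16 17 18 19 20 21] [0.7005 0.2567 0.0278]
210 [10 11 12 14 15 16 17 18 19 20 21 22 23 24] [0.6969 0.2295 0.022 ]
225 [12 13 14 17 18 19 20 21 22 23 24 25 26] [0.6935 0.2009 0.0223]
240 [14 15 16 19 20 21 22 23 24 25 26 27 28] [0.6895 0.1721 0.0251]
255 [17 18 21 22 23 24 25 26 27 28 29 30] [0.6862 0.1434 0.0248]
270 [19 20 21 23 24 25 26 27 28 29 30] [0.6854 0.1148 0.0283]
285 [21 22 23 26 27 28 29 30 31 32 33 34 35] [0.6783 0.0853 0.0219]
300 [24 25 28 29 30 31 32 33 34 35 36 37] [0.6743 0.0564 0.0243]
315 [26 27 30 31 32 33 34 35 36 37 38 39] [0.6709 0.0271 0.024 ]
```

View pics/w3c.png

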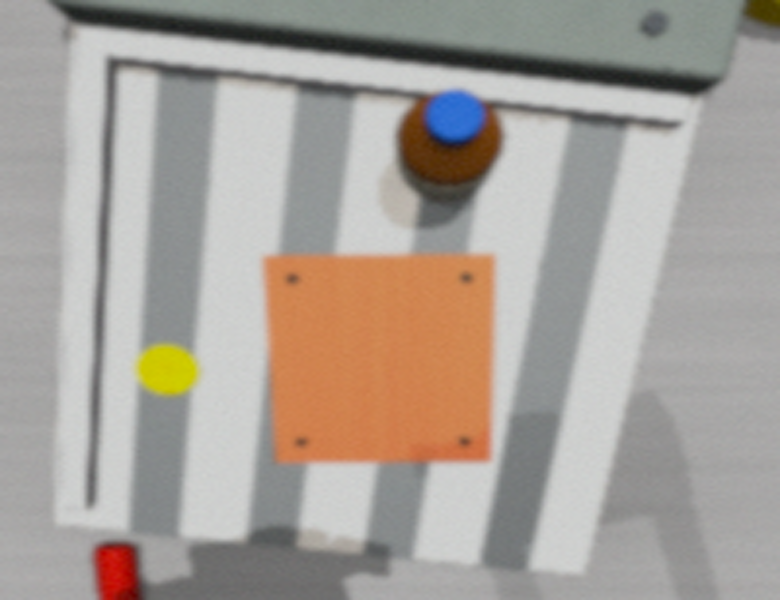

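The feeder yaw is about -0.129, with the corner at about (0.703,0.291). The pack is at about (0.518,0.160) with yaw near 0 in world, so it's 0.13 rad off square. The bottle is in front of its +x face, so I'll push +y first using two spread fingers, then +x.

Request:
{"name": "send_rows", "arguments": {"plan": [{"hand": 0.06, "x": 0, "y": 0, "z": 0.035, "rx": 0, "ry": 0, "rz": -0.18}, {"hand": 0.06, "x": 0, "y": 0, "z": 0.035, "rx": 0, "ry": 0, "rz": -0.18}, {"hand": 0.06, "x": 0, "y": 0, "z": 0.035, "rx": 0, "ry": 0, "rz": -0.18}, {"hand": 0.06, "x": 0, "y": 0, "z": 0.035, "rx": 0, "ry": 0, "rz": -0.18}, {"hand": 0.06, "x": 0, "y": 0, "z": 0.035, "rx": 0, "ry": 0, "rz": -0.18}]}}

```text
time_s: 8.82
eef_pos: [0.4753, 0.1431, 0.3106]
eef_rot: [0.0, 0.9, 0.437, 0.0]
wrist_force: [0.4, -0.1, 0.6]
opening: 0.702
```

Request:
{"name": "send_rows", "arguments": {"plan": [{"hand": 0.06, "x": 0, "y": 0, "z": 0.035, "rx": 0, "ry": 0, "rz": -0.18}, {"hand": 0.06, "x": 0, "y": 0, "z": 0.035, "rx": 0, "ry": 0, "rz": -0.18}, {"hand": 0.06, "x": 0, "y": 0, "z": 0.035, "rx": 0, "ry": 0, "rz": -0.181}, {"hand": 0.06, "x": 0, "y": 0, "z": 0, "rx": 0, "ry": 0, "rz": 0}, {"hand": 0.06, "x": 0, "y": 0, "z": 0, "rx": 0, "ry": 0, "rz": 0}]}}

```text
time_s: 9.45
eef_pos: [0.476, 0.1437, 0.2078]
eef_rot: [0.0, 0.753, 0.658, 0.001]
wrist_force: [0.6, 0.4, 0.3]
opening: 0.705
```

```bash
cat > to.py <<'E'
from h import *
import sys
o=get_obs();M=rot(o["eef_rot"]);C=np.array([.703,.291,0]);f=np.array([.9917,-.1286,0]);g=np.array([.1286,.9917,0])
e=np.array(o["eef_pos"])-C
print(round(float(o["time_s"]),2),np.round(o["eef_pos"],4),"uv",(e@f).round(4),(e@g).round(4),"F",np.round(o["wrist_force"],1),"open",round(float(o["opening"]),3),"toolx yaw",np.arctan2(M[1,0],M[0,0]).round(4), "q6",o["qpos"][5].round(3))
if len(sys.argv)>1:
    u,v,z=map(float,sys.argv[1:4]);t=C+u*f+v*g;t[2]=z
    print("target",t.round(4),"tool delta",(M.T@(t-np.array(o["eef_pos"]))).round(4))
E
python3 to.py -.1665 -.252 .02
```

```text
9.45 [0.476  0.1437 0.2078] uv -0.2061 -0.1753 F [0.6 0.4 0.3] open 0.705 toolx yaw 1.4351 q6 0.426
target [0.5055 0.0625 0.02  ] tool delta [-0.0765  0.0399  0.1879]
```

Request:
{"name": "send_rows", "arguments": {"plan": [{"hand": 0.06, "x": -0.04, "y": 0.02, "z": 0, "rx": 0, "ry": 0, "rz": 0}, {"hand": 0.06, "x": -0.037, "y": 0.02, "z": 0.02, "rx": 0, "ry": 0, "rz": 0}, {"hand": 0.06, "x": 0, "y": 0, "z": 0.06, "rx": 0, "ry": 0, "rz": 0}, {"hand": 0.06, "x": 0, "y": 0, "z": 0.05, "rx": 0, "ry": 0, "rz": 0}, {"hand": 0.06, "x": 0, "y": 0, "z": 0, "rx": 0, "ry": 0, "rz": 0}]}}

```text
time_s: 10.07
eef_pos: [0.5035, 0.0618, 0.0754]
eef_rot: [-0.001, 0.753, 0.658, -0.002]
wrist_force: [0.2, -0.1, 0.0]
opening: 0.7
```

Request:
{"name": "send_rows", "arguments": {"plan": [{"hand": 0.06, "x": 0, "y": 0, "z": 0.03, "rx": 0, "ry": 0, "rz": 0}, {"hand": 0.06, "x": 0, "y": 0, "z": 0.02, "rx": 0, "ry": 0, "rz": 0}, {"hand": 0.06, "x": 0, "y": 0, "z": 0.008, "rx": 0, "ry": 0, "rz": 0}, {"hand": 0.06, "x": 0, "y": 0, "z": 0, "rx": 0, "ry": 0, "rz": 0}]}}

```text
time_s: 10.58
eef_pos: [0.5061, 0.0625, 0.0202]
eef_rot: [0.001, 0.752, 0.659, 0.001]
wrist_force: [-0.1, 0.5, 0.6]
opening: 0.704
```

```bash
python3 to.py -.1665 -.131 .02; python3 - <<'E'
from h import *
s=snapshot("side");cv2.imwrite("pics/side2c.png",cv2.resize(s["img"][130:230,190:330,::-1],None,fx=5,fy=5))
E
```

```text
10.57 [0.5061 0.0625 0.0202] uv -0.1659 -0.252 F [-0.1  0.5  0.6] open 0.704 toolx yaw 1.4393 q6 0.251
target [0.521  0.1825 0.02  ] tool delta [ 0.121  -0.0009  0.0002]
```

View pics/side2c.png

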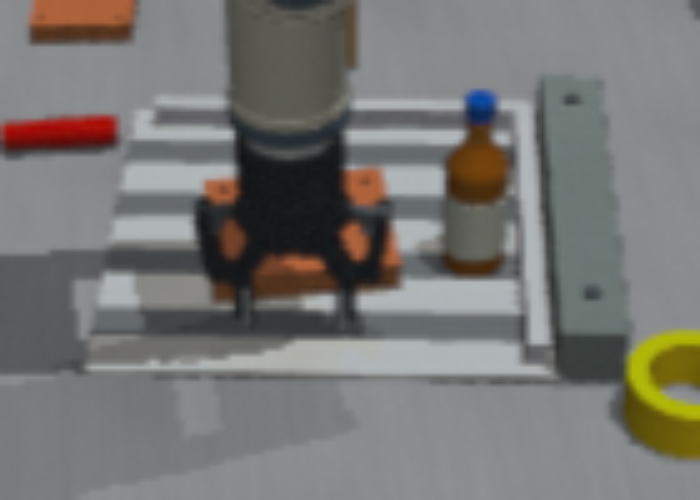

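The fingers stand in front of the pack's -y face (about px (245,310) and (345,310) in the crop), and the bottle is well clear. I'll push +y now.

Request:
{"name": "send_rows", "arguments": {"plan": [{"hand": 0.06, "x": 0.01, "y": 0, "z": 0, "rx": 0, "ry": 0, "rz": 0}, {"hand": 0.06, "x": 0.01, "y": 0, "z": 0, "rx": 0, "ry": 0, "rz": 0}, {"hand": 0.06, "x": 0.01, "y": 0, "z": 0, "rx": 0, "ry": 0, "rz": 0}, {"hand": 0.06, "x": 0.01, "y": 0, "z": 0, "rx": 0, "ry": 0, "rz": 0}, {"hand": 0.06, "x": 0.01, "y": 0, "z": 0, "rx": 0, "ry": 0, "rz": 0}]}}

```text
time_s: 11.25
eef_pos: [0.5101, 0.112, 0.0186]
eef_rot: [-0.0, 0.751, 0.66, -0.001]
wrist_force: [-1.2, -5.8, 1.3]
opening: 0.704
```

Request:
{"name": "send_rows", "arguments": {"plan": [{"hand": 0.06, "x": 0.01, "y": 0, "z": 0, "rx": 0, "ry": 0, "rz": 0}, {"hand": 0.06, "x": 0.01, "y": 0, "z": 0, "rx": 0, "ry": 0, "rz": 0}, {"hand": 0.06, "x": 0.01, "y": 0, "z": 0, "rx": 0, "ry": 0, "rz": 0}, {"hand": 0.06, "x": 0.01, "y": 0, "z": 0, "rx": 0, "ry": 0, "rz": 0}, {"hand": 0.06, "x": 0.01, "y": 0, "z": 0, "rx": 0, "ry": 0, "rz": 0}]}}

```text
time_s: 11.88
eef_pos: [0.5179, 0.1621, 0.0185]
eef_rot: [-0.0, 0.752, 0.659, -0.0]
wrist_force: [-0.7, -4.2, 0.1]
opening: 0.704
```

```bash
python3 to.py -.1665 -.131 .02; python3 - <<'E'
from h import *
s=snapshot("side");cv2.imwrite("pics/side3c.png",cv2.resize(s["img"][130:230,190:330,::-1],None,fx=5,fy=5))
E
```

```text
11.88 [0.5179 0.1621 0.0185] uv -0.167 -0.1517 F [-0.7 -4.2  0.1] open 0.704 toolx yaw 1.4398 q6 0.431
target [0.521  0.1825 0.02  ] tool delta [ 0.0207  0.0005 -0.0015]
```

View pics/side3c.png

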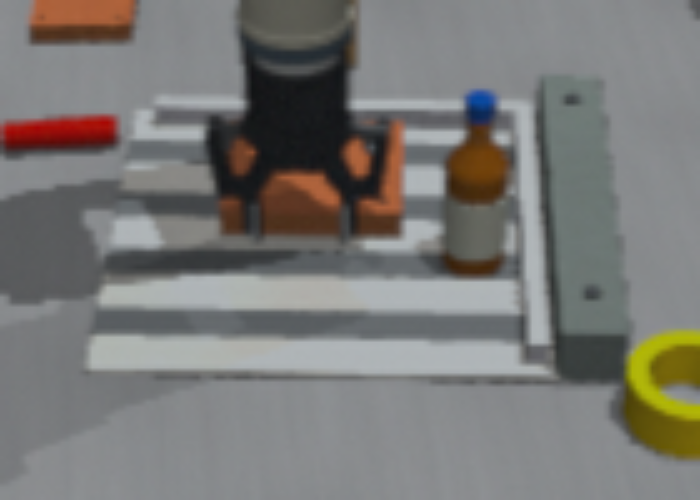

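The pack is squared on the two fingers and moving. I'll continue in small steps up to the rail.

Request:
{"name": "send_rows", "arguments": {"plan": [{"hand": 0.06, "x": 0.007, "y": 0, "z": 0, "rx": 0, "ry": 0, "rz": 0}, {"hand": 0.06, "x": 0.006, "y": 0, "z": 0, "rx": 0, "ry": 0, "rz": 0}, {"hand": 0.06, "x": 0.003, "y": 0, "z": 0, "rx": 0, "ry": 0, "rz": 0}]}}

```text
time_s: 12.3
eef_pos: [0.5201, 0.1775, 0.0187]
eef_rot: [0.0, 0.752, 0.659, 0.0]
wrist_force: [-0.7, -5.8, 1.1]
opening: 0.705
```

Request:
{"name": "send_rows", "arguments": {"plan": [{"hand": 0.06, "x": 0.002, "y": 0, "z": 0, "rx": 0, "ry": 0, "rz": 0}, {"hand": 0.06, "x": 0.001, "y": 0, "z": 0, "rx": 0, "ry": 0, "rz": 0}]}}

```text
time_s: 12.55
eef_pos: [0.5203, 0.1801, 0.0186]
eef_rot: [0.0, 0.752, 0.659, -0.0]
wrist_force: [-1.2, -4.8, 1.7]
opening: 0.708
```

Request:
{"name": "send_rows", "arguments": {"plan": [{"hand": 0.06, "x": 0.0015, "y": 0, "z": 0, "rx": 0, "ry": 0, "rz": 0}, {"hand": 0.06, "x": 0.0015, "y": 0, "z": 0, "rx": 0, "ry": 0, "rz": 0}]}}

```text
time_s: 12.8
eef_pos: [0.5208, 0.183, 0.0187]
eef_rot: [0.0, 0.752, 0.659, -0.0]
wrist_force: [-0.6, -5.2, 1.8]
opening: 0.699
```

Request:
{"name": "send_rows", "arguments": {"plan": [{"hand": 0.06, "x": 0.0015, "y": 0, "z": 0, "rx": 0, "ry": 0, "rz": 0}, {"hand": 0.06, "x": 0, "y": 0, "z": 0, "rx": 0, "ry": 0, "rz": 0}]}}

```text
time_s: 13.05
eef_pos: [0.5207, 0.1835, 0.0187]
eef_rot: [0.0, 0.752, 0.659, -0.001]
wrist_force: [-0.3, -12.7, 3.5]
opening: 0.7
```

Request:
{"name": "send_rows", "arguments": {"plan": [{"hand": 0.06, "x": 0.0015, "y": 0, "z": 0, "rx": 0, "ry": 0, "rz": 0}, {"hand": 0.06, "x": 0, "y": 0, "z": 0, "rx": 0, "ry": 0, "rz": 0}]}}

```text
time_s: 13.3
eef_pos: [0.5208, 0.1836, 0.0187]
eef_rot: [0.001, 0.752, 0.66, -0.002]
wrist_force: [0.6, -21.5, 6.2]
opening: 0.705
```

```bash
python3 to.py -.27 -.06 .02; python3 - <<'E'
from h import *
for n in ["scene","side"]:
    s=snapshot(n);P=cloud(s);hsv=cv2.cvtColor(s["img"],cv2.COLOR_RGB2HSV)
    c=s["img"][165:265,250:370] if n=="scene" else s["img"][130:230,190:330]
    cv2.imwrite(f"pics/{n}4c.png",cv2.resize(c[:,:,::-1],None,fx=5,fy=5))
E
```

```text
13.3 [0.5208 0.1836 0.0187] uv -0.1669 -0.1299 F [  0.6 -21.5   6.2] open 0.705 toolx yaw 1.4405 q6 0.472
target [0.4275 0.2662 0.02  ] tool delta [ 0.0698 -0.1032 -0.0015]
```

View pics/scene4c.png

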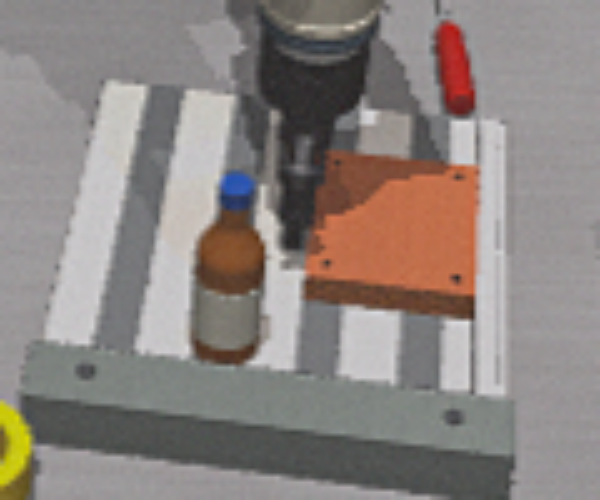

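The +y face is against the side rail at 21 N and the bottle is clear. I'll back off, rise, turn 90° and go behind the -x face.

Request:
{"name": "send_rows", "arguments": {"plan": [{"hand": 0.06, "x": -0.006, "y": 0, "z": 0, "rx": 0, "ry": 0, "rz": 0}, {"hand": 0.06, "x": -0.02, "y": 0, "z": 0, "rx": 0, "ry": 0, "rz": 0}, {"hand": 0.06, "x": 0, "y": 0, "z": -0.06, "rx": 0, "ry": 0, "rz": 0}, {"hand": 0.06, "x": 0, "y": -0.03, "z": -0.05, "rx": 0, "ry": 0, "rz": 0}, {"hand": 0.06, "x": 0, "y": -0.04, "z": -0.02, "rx": 0, "ry": 0, "rz": 0}]}}

```text
time_s: 14.02
eef_pos: [0.4494, 0.1696, 0.1513]
eef_rot: [0.001, 0.752, 0.659, 0.002]
wrist_force: [-1.4, 1.3, -0.5]
opening: 0.702
```

Request:
{"name": "send_rows", "arguments": {"plan": [{"hand": 0.06, "x": 0, "y": 0, "z": 0, "rx": 0, "ry": 0, "rz": 0.1745}, {"hand": 0.06, "x": 0, "y": 0, "z": 0, "rx": 0, "ry": 0, "rz": 0.1745}, {"hand": 0.06, "x": 0, "y": 0, "z": 0, "rx": 0, "ry": 0, "rz": 0.1745}, {"hand": 0.06, "x": 0, "y": 0, "z": 0, "rx": 0, "ry": 0, "rz": 0.1745}, {"hand": 0.06, "x": 0, "y": 0, "z": 0, "rx": 0, "ry": 0, "rz": 0.1745}]}}

```text
time_s: 14.65
eef_pos: [0.4481, 0.1691, 0.1486]
eef_rot: [-0.0, 0.961, 0.277, 0.0]
wrist_force: [0.2, 0.2, 1.2]
opening: 0.704
```

Request:
{"name": "send_rows", "arguments": {"plan": [{"hand": 0.06, "x": 0, "y": 0, "z": 0, "rx": 0, "ry": 0, "rz": 0.1745}, {"hand": 0.06, "x": 0, "y": 0, "z": 0, "rx": 0, "ry": 0, "rz": 0.1745}, {"hand": 0.06, "x": 0, "y": 0, "z": 0, "rx": 0, "ry": 0, "rz": 0.1745}, {"hand": 0.06, "x": 0, "y": 0, "z": 0, "rx": 0, "ry": 0, "rz": 0.1745}, {"hand": 0.06, "x": 0, "y": 0, "z": 0, "rx": 0, "ry": 0, "rz": 0}]}}

```text
time_s: 15.28
eef_pos: [0.4482, 0.1691, 0.1486]
eef_rot: [-0.0, 0.998, -0.065, -0.0]
wrist_force: [-0.6, -0.5, 0.6]
opening: 0.705
```

```bash
python3 to.py -.27 -.06 .02
```

```text
15.28 [0.4482 0.1691 0.1486] uv -0.237 -0.1537 F [-0.6 -0.5  0.6] open 0.705 toolx yaw -0.1298 q6 2.058
target [0.4275 0.2662 0.02  ] tool delta [-0.033  -0.0936  0.1286]
```

Request:
{"name": "send_rows", "arguments": {"plan": [{"hand": 0.06, "x": -0.018, "y": -0.047, "z": 0, "rx": 0, "ry": 0, "rz": 0}, {"hand": 0.06, "x": -0.015, "y": -0.047, "z": 0, "rx": 0, "ry": 0, "rz": 0}, {"hand": 0.06, "x": 0, "y": 0, "z": 0.04, "rx": 0, "ry": 0, "rz": 0}, {"hand": 0.06, "x": 0, "y": 0, "z": 0.04, "rx": 0, "ry": 0, "rz": 0}, {"hand": 0.06, "x": 0, "y": 0, "z": 0, "rx": 0, "ry": 0, "rz": 0}]}}

```text
time_s: 15.9
eef_pos: [0.4259, 0.2658, 0.0665]
eef_rot: [0.002, 0.998, -0.063, -0.002]
wrist_force: [-0.8, -0.6, 0.4]
opening: 0.703
```

```bash
python3 to.py -.27 -.06 .02; python3 - <<'E'
from h import *
for n in ["scene","side"]:
    s=snapshot(n)
    c=s["img"][165:265,250:370] if n=="scene" else s["img"][130:230,190:330]
    cv2.imwrite(f"pics/{n}5c.png",cv2.resize(c[:,:,::-1],None,fx=5,fy=5))
E
```

```text
15.9 [0.4259 0.2658 0.0665] uv -0.2716 -0.0607 F [-0.8 -0.6  0.4] open 0.703 toolx yaw -0.127 q6 2.252
target [0.4275 0.2662 0.02  ] tool delta [ 0.0018 -0.0008  0.0465]
```

View pics/side5c.png

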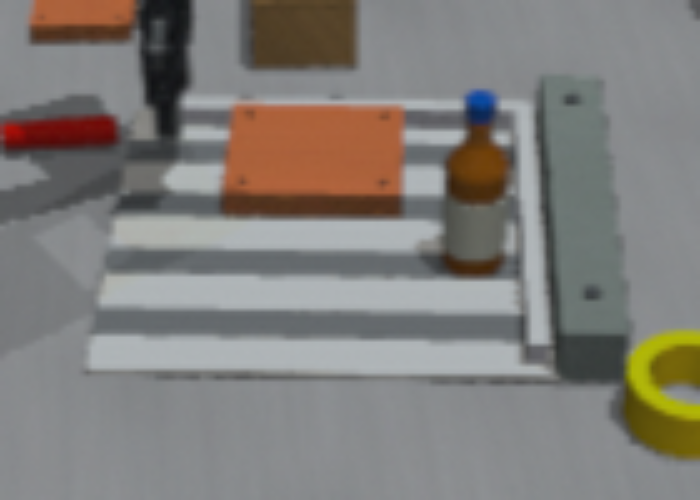

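View pics/scene5c.png

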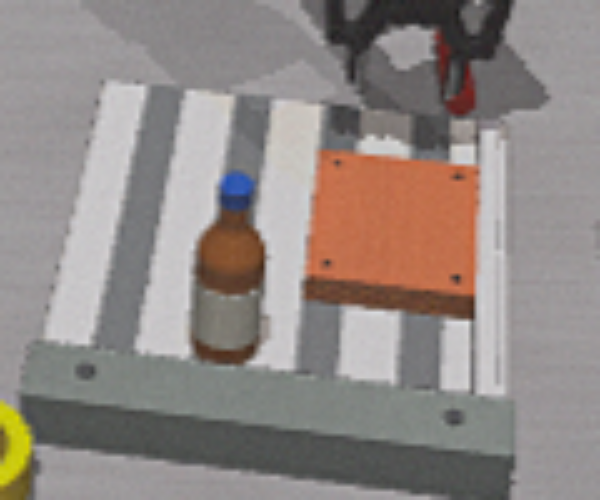

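The pack lies flush along the side rail, and the fingers are behind its -x face, clear of the screwdriver. Descending.

Request:
{"name": "send_rows", "arguments": {"plan": [{"hand": 0.06, "x": 0.001, "y": 0, "z": 0.025, "rx": 0, "ry": 0, "rz": 0}, {"hand": 0.06, "x": 0, "y": 0, "z": 0.02, "rx": 0, "ry": 0, "rz": 0}, {"hand": 0.06, "x": 0.012, "y": 0, "z": 0.001, "rx": 0, "ry": 0, "rz": 0}, {"hand": 0.06, "x": 0.01, "y": 0, "z": 0, "rx": 0, "ry": 0, "rz": 0}, {"hand": 0.06, "x": 0.01, "y": 0, "z": 0, "rx": 0, "ry": 0, "rz": 0}]}}

```text
time_s: 16.62
eef_pos: [0.4613, 0.2628, 0.0239]
eef_rot: [-0.0, 0.998, -0.066, -0.0]
wrist_force: [-8.6, 2.1, 7.3]
opening: 0.701
```

Request:
{"name": "send_rows", "arguments": {"plan": [{"hand": 0.06, "x": 0.01, "y": 0, "z": 0, "rx": 0, "ry": 0, "rz": 0}, {"hand": 0.06, "x": 0.01, "y": 0, "z": 0, "rx": 0, "ry": 0, "rz": 0}, {"hand": 0.06, "x": 0.01, "y": 0, "z": 0, "rx": 0, "ry": 0, "rz": 0}, {"hand": 0.06, "x": 0.01, "y": 0, "z": 0, "rx": 0, "ry": 0, "rz": 0}]}}

```text
time_s: 17.12
eef_pos: [0.4996, 0.2572, 0.0235]
eef_rot: [0.0, 0.998, -0.066, -0.001]
wrist_force: [-7.9, 1.8, 6.6]
opening: 0.706
```

```bash
python3 to.py -.150 -.06 .02
```

```text
17.12 [0.4996 0.2572 0.0235] uv -0.1974 -0.0597 F [-7.9  1.8  6.6] open 0.706 toolx yaw -0.1312 q6 2.173
target [0.5465 0.2508 0.02  ] tool delta [0.0474 0.0002 0.0034]
```

The vertical force of about 7 N is unexplained, so I'll look before continuing.

```bash
python3 - <<'E'
from h import *
for n in ["scene","side"]:
    s=snapshot(n)
    c=s["img"][165:265,250:370] if n=="scene" else s["img"][130:230,190:330]
    cv2.imwrite(f"pics/{n}6c.png",cv2.resize(c[:,:,::-1],None,fx=5,fy=5))
E
```

```text
(no output)
```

View pics/side6c.png

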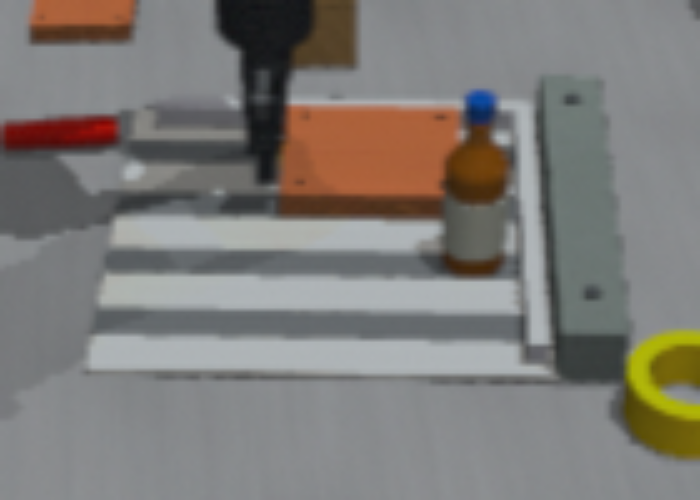

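View pics/scene6c.png

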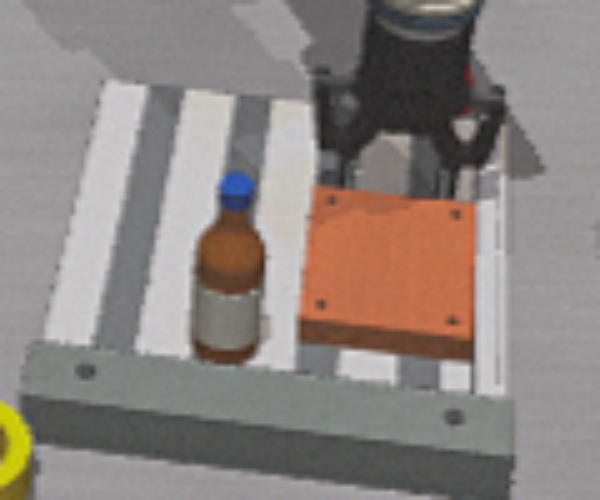

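The push looks right, with the bottle clear. The vertical load is most likely friction from arriving while still descending. I'll relieve it by 3 mm and continue.

Request:
{"name": "send_rows", "arguments": {"plan": [{"hand": 0.06, "x": 0.006, "y": 0, "z": -0.003, "rx": 0, "ry": 0, "rz": 0}, {"hand": 0.06, "x": 0.01, "y": 0, "z": 0, "rx": 0, "ry": 0, "rz": 0}, {"hand": 0.06, "x": 0.01, "y": 0, "z": 0, "rx": 0, "ry": 0, "rz": 0}, {"hand": 0.06, "x": 0.006, "y": 0, "z": 0, "rx": 0, "ry": 0, "rz": 0}]}}

```text
time_s: 17.73
eef_pos: [0.5323, 0.2533, 0.0259]
eef_rot: [0.0, 0.998, -0.065, -0.0]
wrist_force: [-7.8, 2.1, 5.9]
opening: 0.702
```

Request:
{"name": "send_rows", "arguments": {"plan": [{"hand": 0.06, "x": 0.004, "y": 0, "z": 0, "rx": 0, "ry": 0, "rz": 0}, {"hand": 0.06, "x": 0.004, "y": 0, "z": 0, "rx": 0, "ry": 0, "rz": 0}]}}

```text
time_s: 17.98
eef_pos: [0.5396, 0.2523, 0.0259]
eef_rot: [0.0, 0.998, -0.065, -0.001]
wrist_force: [-8.0, 1.3, 5.2]
opening: 0.705
```

Request:
{"name": "send_rows", "arguments": {"plan": [{"hand": 0.06, "x": 0.003, "y": 0, "z": 0, "rx": 0, "ry": 0, "rz": 0}, {"hand": 0.06, "x": 0.002, "y": 0, "z": 0, "rx": 0, "ry": 0, "rz": 0}]}}

```text
time_s: 18.23
eef_pos: [0.5446, 0.2516, 0.0259]
eef_rot: [0.0, 0.998, -0.065, -0.001]
wrist_force: [-7.7, 0.8, 6.3]
opening: 0.707
```

Request:
{"name": "send_rows", "arguments": {"plan": [{"hand": 0.06, "x": 0.002, "y": 0, "z": 0, "rx": 0, "ry": 0, "rz": 0}, {"hand": 0.06, "x": 0, "y": 0, "z": 0, "rx": 0, "ry": 0, "rz": 0}]}}

```text
time_s: 18.48
eef_pos: [0.5461, 0.2514, 0.0259]
eef_rot: [0.0, 0.998, -0.065, -0.001]
wrist_force: [-8.9, 0.7, 6.1]
opening: 0.703
```

Request:
{"name": "send_rows", "arguments": {"plan": [{"hand": 0.06, "x": 0.0015, "y": 0, "z": 0, "rx": 0, "ry": 0, "rz": 0}, {"hand": 0.06, "x": 0, "y": 0, "z": 0, "rx": 0, "ry": 0, "rz": 0}]}}

```text
time_s: 18.73
eef_pos: [0.5461, 0.2513, 0.0259]
eef_rot: [0.0, 0.998, -0.065, -0.002]
wrist_force: [-13.8, 3.9, 10.2]
opening: 0.702
```

Request:
{"name": "send_rows", "arguments": {"plan": [{"hand": 0.06, "x": 0.0015, "y": 0, "z": 0, "rx": 0, "ry": 0, "rz": 0}, {"hand": 0.06, "x": 0, "y": 0, "z": 0, "rx": 0, "ry": 0, "rz": 0}]}}

```text
time_s: 18.98
eef_pos: [0.5462, 0.2513, 0.0258]
eef_rot: [0.001, 0.998, -0.066, -0.004]
wrist_force: [-20.3, 6.7, 14.9]
opening: 0.702
```

The pack is firmly on the far rail at 20 N, with no more motion. I'll back off and verify.

Request:
{"name": "send_rows", "arguments": {"plan": [{"hand": 0.06, "x": -0.005, "y": 0, "z": 0, "rx": 0, "ry": 0, "rz": 0}, {"hand": 0.06, "x": -0.02, "y": 0, "z": 0, "rx": 0, "ry": 0, "rz": 0}, {"hand": 0.06, "x": -0.02, "y": 0, "z": -0.04, "rx": 0, "ry": 0, "rz": 0}, {"hand": 0, "x": 0, "y": 0.02, "z": -0.055, "rx": 0, "ry": 0, "rz": 0}, {"hand": 0, "x": 0, "y": 0.02, "z": -0.055, "rx": 0, "ry": 0, "rz": 0}]}}

```text
time_s: 19.6
eef_pos: [0.5009, 0.217, 0.1776]
eef_rot: [-0.0, 0.998, -0.065, 0.001]
wrist_force: [1.4, 0.2, -0.1]
opening: 0.283
```

Request:
{"name": "send_rows", "arguments": {"plan": [{"hand": 0, "x": -0.02, "y": 0.02, "z": -0.055, "rx": 0, "ry": 0, "rz": 0}, {"hand": 0, "x": -0.02, "y": 0.02, "z": -0.055, "rx": 0, "ry": 0, "rz": 0}, {"hand": 0, "x": 0, "y": 0, "z": -0.05, "rx": 0, "ry": 0, "rz": 0}, {"hand": 0, "x": 0, "y": 0, "z": 0, "rx": 0, "ry": 0, "rz": 0}, {"hand": 0, "x": 0, "y": 0, "z": 0, "rx": 0, "ry": 0, "rz": 0}]}}

```text
time_s: 20.23
eef_pos: [0.4556, 0.1827, 0.3357]
eef_rot: [-0.0, 0.998, -0.065, 0.001]
wrist_force: [0.3, -0.7, 0.1]
opening: 0.001
```

```bash
python3 to.py; cat > chk.py <<'E'
from h import *
import sys
o=get_obs();s=snapshot("wrist");P=cloud(s,o);img=s["img"]
hsv=cv2.cvtColor(img,cv2.COLOR_RGB2HSV)
m=(P[...,2]>.026)&(P[...,2]<.038)&(hsv[...,1]>130)&(hsv[...,0]<14)&(P[...,0]>.5)&(P[...,1]<.4)
q=P[m];r=cv2.minAreaRect(q[:,:2].astype(np.float32)*1000);print(m.sum(),q.mean(0).round(4),np.round(r[0],1),np.round(r[1],1),round(r[2],2),np.radians(r[2]))
C=np.array([.703,.291,0]);f=np.array([.9917,-.1286,0]);g=np.array([.1286,.9917,0])
e=np.array([r[0][0]/1000,r[0][1]/1000,0])-C;print("uv rect",e@f,e@g,"mean",(q.mean(0)-C)@f,(q.mean(0)-C)@g)
v,u=np.where(m);cv2.imwrite("pics/"+sys.argv[1]+".png",cv2.resize(img[max(v.min()-40,0):v.max()+40,max(u.min()-60,0):u.max()+60,::-1],None,fx=4,fy=4,interpolation=cv2.INTER_CUBIC)[:600,:800])
for k in ["corner","pack_center"]:
    for a in mark_of(s,k)[:1]:print(k,a["confidence"],plane(s,a["position"],.008 if k[0]=="c" else .032,o).round(4))
E
python3 chk.py w7
```

```text
20.23 [0.4556 0.1827 0.3357] uv -0.2314 -0.1392 F [ 0.3 -0.7  0.1] open 0.001 toolx yaw -0.1308 q6 2.08
7547 [0.6215 0.2403 0.0323] [618.6 240.1] [117.7 120.4] 82.59 1.441411705239468
uv rect -0.07714470849914545 -0.061340455537414525 mean -0.07430183660863766 -0.06080087294025518
pack_center 0.6 [0.3637 0.5051 0.032 ]
```

View pics/w7.png

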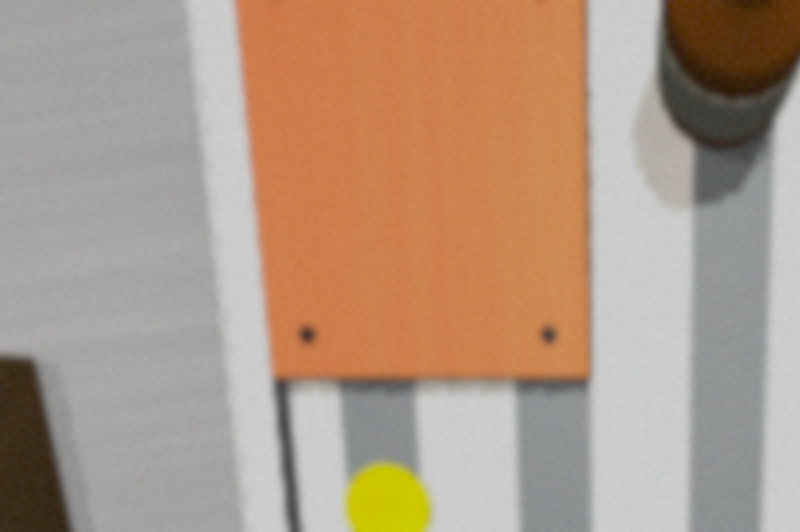

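The +y face meets the side rail's shadow line, but the far end is cut off. I'll go higher for one full view.

Request:
{"name": "send_rows", "arguments": {"plan": [{"hand": 0, "x": 0.02, "y": 0, "z": -0.05, "rx": 0, "ry": 0, "rz": 0}, {"hand": 0, "x": 0.02, "y": 0, "z": -0.05, "rx": 0, "ry": 0, "rz": 0}, {"hand": 0, "x": 0.02, "y": 0, "z": -0.03, "rx": 0, "ry": 0, "rz": 0}, {"hand": 0, "x": 0.02, "y": 0, "z": 0, "rx": 0, "ry": 0, "rz": 0}, {"hand": 0, "x": 0, "y": 0, "z": 0, "rx": 0, "ry": 0, "rz": 0}]}}

```text
time_s: 21.0
eef_pos: [0.5351, 0.1721, 0.4632]
eef_rot: [0.001, 0.998, -0.066, -0.002]
wrist_force: [-1.1, 0.7, -1.0]
opening: -0.003
```

```bash
python3 to.py;python3 chk.py w8
```

```text
21.0 [0.5351 0.1721 0.4632] uv -0.1512 -0.1395 F [-1.1  0.7 -1. ] open -0.003 toolx yaw -0.1314 q6 2.011
4329 [0.6293 0.2387 0.0321] [626.7 239.1] [116.8 134. ] 82.57 1.4411009143402558
uv rect -0.06899294584960938 -0.06128541748962401 mean -0.06635360439978467 -0.06136638666176223
corner 0.98 [0.704  0.2969 0.008 ]
pack_center 0.88 [0.629  0.2305 0.032 ]
```

View pics/w8.png

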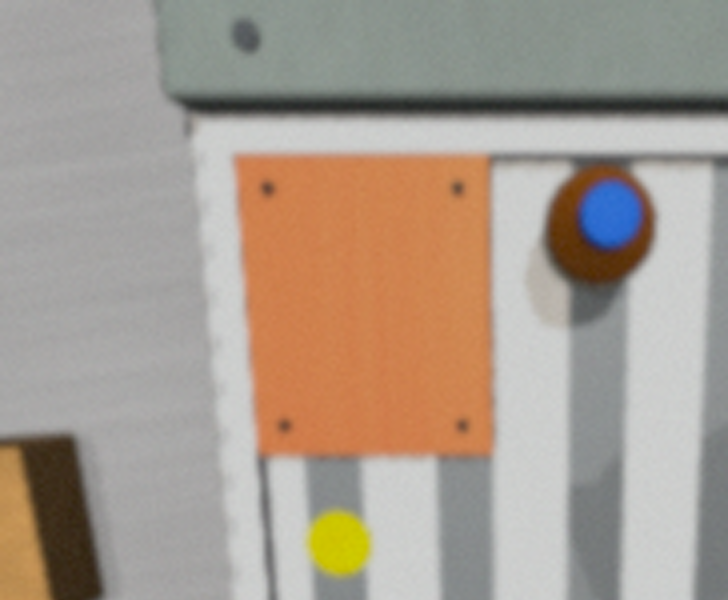

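The pack is flush and square on both rails: the fitted centre is about (-0.069,-0.061) and the yaw matches the feeder. Now the green key.

Request:
{"name": "send_rows", "arguments": {"plan": [{"hand": 0, "x": 0.002, "y": 0.055, "z": 0.01, "rx": 0, "ry": 0, "rz": 0}, {"hand": 0, "x": 0.002, "y": 0.055, "z": 0.01, "rx": 0, "ry": 0, "rz": 0}, {"hand": 0, "x": 0.002, "y": 0.055, "z": 0.02, "rx": 0, "ry": 0, "rz": 0}, {"hand": 0, "x": 0.002, "y": 0.055, "z": 0.02, "rx": 0, "ry": 0, "rz": 0}, {"hand": 0, "x": 0.002, "y": 0.055, "z": 0.02, "rx": 0, "ry": 0, "rz": 0}]}}

```text
time_s: 21.78
eef_pos: [0.5073, -0.1028, 0.3846]
eef_rot: [-0.0, 0.998, -0.065, -0.0]
wrist_force: [0.9, -0.0, 0.2]
opening: 0.004
```

Request:
{"name": "send_rows", "arguments": {"plan": [{"hand": 0, "x": 0.002, "y": 0.055, "z": 0.02, "rx": 0, "ry": 0, "rz": 0}, {"hand": 0, "x": 0.002, "y": 0.055, "z": 0.02, "rx": 0, "ry": 0, "rz": 0}, {"hand": 0, "x": 0, "y": 0.055, "z": 0.02, "rx": 0, "ry": 0, "rz": 0}, {"hand": 0, "x": 0, "y": 0.02, "z": 0.04, "rx": 0, "ry": 0, "rz": 0}, {"hand": 0, "x": 0, "y": 0, "z": 0, "rx": 0, "ry": 0, "rz": 0}]}}

```text
time_s: 22.4
eef_pos: [0.4858, -0.2852, 0.2823]
eef_rot: [-0.002, 0.998, -0.066, -0.003]
wrist_force: [-0.6, 1.2, 1.2]
opening: 0.004
```

```bash
python3 - <<'E'
from h import *
o=get_obs();M=rot(o["eef_rot"]);print(o["time_s"],o["eef_pos"],(M.T@(np.array([.4885,-.2865,.105])-o["eef_pos"])).round(4))
E
```

```text
22.4 [ 0.48584966 -0.28520442  0.2822956 ] [0.0039 0.0014 0.1773]
```

Request:
{"name": "send_rows", "arguments": {"plan": [{"hand": 0, "x": 0.003, "y": 0.001, "z": 0.06, "rx": 0, "ry": 0, "rz": 0}, {"hand": 0, "x": 0, "y": 0, "z": 0.06, "rx": 0, "ry": 0, "rz": 0}, {"hand": 0, "x": 0, "y": 0, "z": 0.055, "rx": 0, "ry": 0, "rz": 0}, {"hand": 0, "x": 0, "y": 0, "z": 0, "rx": 0, "ry": 0, "rz": 0}]}}

```text
time_s: 22.9
eef_pos: [0.4893, -0.2844, 0.1084]
eef_rot: [-0.002, 0.998, -0.065, -0.003]
wrist_force: [-0.3, 0.0, 0.6]
opening: 0.004
```

Request:
{"name": "send_rows", "arguments": {"plan": [{"hand": 0, "x": 0, "y": 0, "z": 0.015, "rx": 0, "ry": 0, "rz": 0}, {"hand": 0, "x": 0, "y": 0, "z": 0.006, "rx": 0, "ry": 0, "rz": 0}, {"hand": 0, "x": 0, "y": 0, "z": 0.006, "rx": 0, "ry": 0, "rz": 0}, {"hand": 0, "x": 0, "y": 0, "z": 0.004, "rx": 0, "ry": 0, "rz": 0}, {"hand": 0, "x": 0, "y": 0, "z": 0, "rx": 0, "ry": 0, "rz": 0}]}}

```text
time_s: 23.52
eef_pos: [0.4911, -0.2869, 0.0796]
eef_rot: [-0.0, 0.998, -0.065, -0.0]
wrist_force: [-0.9, -0.1, 0.6]
opening: -0.001
```

Request:
{"name": "send_rows", "arguments": {"plan": [{"hand": 0, "x": 0, "y": 0, "z": 0.003, "rx": 0, "ry": 0, "rz": 0}, {"hand": 0, "x": 0, "y": 0, "z": 0.003, "rx": 0, "ry": 0, "rz": 0}, {"hand": 0, "x": 0, "y": 0, "z": 0.002, "rx": 0, "ry": 0, "rz": 0}, {"hand": 0, "x": 0, "y": 0, "z": 0, "rx": 0, "ry": 0, "rz": 0}]}}

```text
time_s: 24.02
eef_pos: [0.4912, -0.287, 0.0729]
eef_rot: [-0.0, 0.998, -0.065, -0.0]
wrist_force: [-4.4, 2.5, 18.7]
opening: -0.002
```

Green is at its hard stop: same height as red was, 18.7 N. I'll retreat and check.

Request:
{"name": "send_rows", "arguments": {"plan": [{"hand": 0, "x": 0, "y": 0, "z": -0.03, "rx": 0, "ry": 0, "rz": 0}, {"hand": 0, "x": 0, "y": 0, "z": -0.06, "rx": 0, "ry": 0, "rz": 0}, {"hand": 0, "x": -0.02, "y": 0, "z": -0.06, "rx": 0, "ry": 0, "rz": 0}, {"hand": 0, "x": -0.02, "y": 0, "z": -0.06, "rx": 0, "ry": 0, "rz": 0}, {"hand": 0, "x": -0.02, "y": 0, "z": -0.06, "rx": 0, "ry": 0, "rz": 0}]}}

```text
time_s: 24.65
eef_pos: [0.4315, -0.2789, 0.3413]
eef_rot: [0.0, 0.998, -0.065, 0.0]
wrist_force: [0.2, -0.1, 0.5]
opening: -0.0
```

Request:
{"name": "send_rows", "arguments": {"plan": [{"hand": 0, "x": 0, "y": 0, "z": 0, "rx": 0, "ry": 0, "rz": 0}, {"hand": 0, "x": 0, "y": 0, "z": 0, "rx": 0, "ry": 0, "rz": 0}]}}

```text
time_s: 24.9
eef_pos: [0.4322, -0.2791, 0.3389]
eef_rot: [-0.0, 0.998, -0.065, -0.0]
wrist_force: [-0.0, -0.0, 0.4]
opening: -0.002
```

```bash
python3 look1.py w9; python3 - <<'E'
from h import *
s=snapshot("side");save(s,"side9");cv2.imwrite("pics/side9c.png",cv2.resize(s["img"][120:320,190:350,::-1],None,fx=3,fy=3))
d=snapshot("scene")
for n in (s,d):
    for k in ["bottle","cup"]:
        for m in mark_of(n,k)[:1]: print(k,plane(n,m["position"],.008 if k=="bottle" else .03).round(3))
E
```

```text
24.9 [ 0.4322 -0.2791  0.3389] [-1.000e-04  9.979e-01 -6.540e-02 -1.000e-04] [-0.03147331 -0.01435909  0.41977167] -0.0024993327733856567
red 1576 [ 0.5089 -0.2432  0.079 ] [array([ 507.2263, -242.3303]), array([36.2006, 79.1754]), np.float64(83.7964)]
green 1440 [ 0.5043 -0.2882  0.0651] [array([ 502.1629, -287.5827]), array([35.3433, 78.8187]), np.float64(83.1763)]
blue 1836 [ 0.5026 -0.3362  0.079 ] [array([ 524.2349, -476.6996]), array([112.037 , 338.3398]), np.float64(4.7768)]
bottle [0.632 0.149 0.008]
cup [ 0.602 -0.281  0.03 ]
bottle [0.657 0.112 0.008]
cup [ 0.604 -0.295  0.03 ]
```

View pics/w9.png

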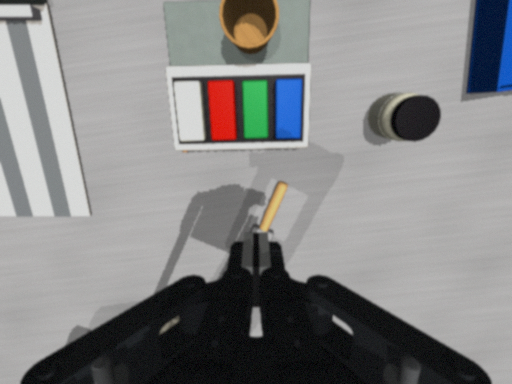

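View pics/side9c.png

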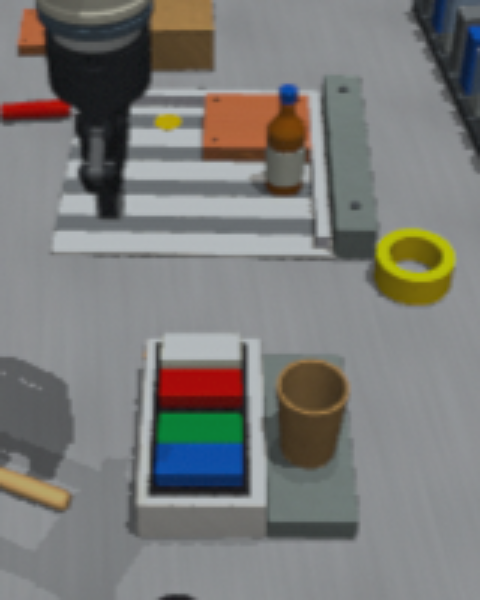

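```bash
python3 -c "
from plant import close_job;print(close_job())"
```

```text
the job is handed in; nothing more can be done
None
```

The feeder job is done and handed in after about 25 s of the 72 s allowed; no verdict was reported.

**What I did**
- I pressed the red key to its hard stop at 16.5 N. The images then showed red down and white up.
- I pushed the pack to the side rail with two spread fingers until it stopped at about 21 N, then along that rail to the far rail until it stopped at about 20 N.
- I pressed the green key to its hard stop at 18.7 N and pulled the arm clear.

**Last checks**
- **Keys:** the depth image gave the green key top at 65 mm and red and blue at 79 mm. White is up by eye only; I did not measure it.
- **Pack:** the fitted centre was about (-0.069, -0.061) m from the corner and square to the rails to within about 0.01 rad. This was measured before the green press. The side view afterwards still shows it in the corner.
- **Arm:** it stands clear, with wrist force near zero.

**Checks that disagreed**
- **Bottle:** the network's final positions from the two cameras differed by about 45 mm. The pictures show it upright and apparently unmoved, and the arm never came near it.
- **Corner and pack:** from one high view, the network placed the corner about 6 mm and the pack about 9 mm off my fits. I relied on my fits and the firm stops against both rails.
- **Upward force:** during the far-rail push there was an upward force of 5 to 15 N on the tool. I took it to be finger friction; the pack's measured top height was unchanged afterwards.

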